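# Walk the heavy tube carrier home into the analyser's dock

### The job

The tube carrier is too heavy to lift and too wide to grip: creep it forward into the analyser's dock by pushing the two ends of its front in turn, in small steps, never more than about 20 degrees askew, until its rear meets both brass contacts of the dock; then press it firmly home with a level push of about 15 N, not bearing down on it, held for half a second, first at its left end and then at its right, and leave it flush against both. Push slowly and never above about 20 N; do not touch the card window in the middle of the front, the tubes or anything else.

Things in the scene. Friction and masses are not known exactly. Their poses are not given: they have to be found in the camera images.
- dock: Fixed, rigid loading dock: a white housing 320 wide, 100 deep, 60 high, with two brass contact plates on its upright front, which are the stop. Origin: midway between the plates' faces, at table level. x points into the stop, the way the carrier must travel (roughly away from the robot); y points left. No floor: the carrier slides on the bare table. An aluminium guide 30 high stands at either side.
- left_contact: The dock's left brass contact plate: 36 wide, from 11 to 33 mm high, standing 3 mm proud of the housing; part of the dock. Origin on the table under its front face, at y = +100 mm in the dock's frame. Rigid. Table friction takes 2 to 6 N of a level push; the rest reaches the plate, but a push that also bears down on the carrier is lost to friction.
- right_contact: The dock's right brass contact plate: 36 wide, from 11 to 33 mm high, standing 3 mm proud of the housing; part of the dock. Origin on the table under its front face, at y = -100 mm in the dock's frame. Rigid. Table friction takes 2 to 6 N of a level push; the rest reaches the plate, but a push that also bears down on the carrier is lost to friction.
- mouth (a point): Middle of the entry between the dock's two rigid guides, on the table, at x = -30 mm in the dock's frame. From here to the stop the guides run straight, 290 mm apart inside; towards the robot they flare outwards at 0.35 rad for about 55 mm more.
- carrier: Heavy white flat-based tube carrier 120 (x) by 260 (y) by 44 mm high, rear corners bevelled 18 mm, about 1 kg. Origin: centre of the underside; x points to its rear, which meets the stop; front face at x = -60. Pushed at one end it pivots: that end goes forward, the other comes back by up to a quarter as much. An end slides under about 4 to 9 N (up to 15 N to start it); mass and friction vary. At the stop the force rises steeply.
- window: Fragile clear card window, part of the carrier: 132 wide, 5 to 39 mm high, standing out 8 mm from the middle of its front face, between the two push pads. Origin on the table plane, under its centre.
- tubes: The block of short yellow-capped tubes in the carrier, 44 to 84 mm high, 82 x 228 mm, starting 31 mm behind the front face; part of the carrier, with the same origin.
- left_pad (a point): Middle of the carrier's left push pad (54 wide, 30 high) on its front face, at x = -60, y = +99, z = 22 mm in the carrier's frame.
- left_rear (a point): Point on the carrier's rear face, at x = +60, y = +100, z = 22 mm in the carrier's frame; at x = 0 in the dock's frame when this end is home on its contact.
- right_pad (a point): Middle of the carrier's right push pad (54 wide, 30 high) on its front face, at x = -60, y = -99, z = 22 mm in the carrier's frame.
- right_rear (a point): Point on the carrier's rear face, at x = +60, y = -100, z = 22 mm in the carrier's frame; at x = 0 in the dock's frame when this end is home on its contact.
- cup: Clear specimen cup, 52 mm across, 52 high, beside the dock's left guide; a bystander, leave alone. Origin under its centre.
- tape: Roll of paper tape lying flat, 84 mm across, 20 high, beside the dock's right guide; a bystander, leave alone. Origin under its centre.
- marker: Blue marker pen 136 mm long, 16 thick, lying at the front on the right; a bystander, leave alone. Origin under its centre.
- sanitiser: Closed bottle, 60 mm across, 150 high, on the left; a bystander, leave alone. Origin under its centre.
- glove_box: Paper-board box 120 x 240 x 75 mm, on the right; a bystander, leave alone. Origin under its centre.
- jar: Amber jar, 64 mm across, 70 high, on the left; a bystander, leave alone. Origin under its centre.
- small_rack: Small rack of yellow-capped tubes, 70 x 130 x 76 mm, at the back on the left; a bystander, leave alone. Origin under its centre.

How it is judged:
On the way, in this order (a step that is already met when the one before it is completed fails the run):
1. the carrier has been crept forward so that its rear stands between the guides, still roughly square (x of carrier in the frame of dock above -0.095 m and angle between the x axis of carrier and the x axis of dock, either way round below 0.35 rad), for 0.1 s.
2. then the left end has been pressed firmly onto its contact (contact force between carrier and left_contact above 6 N), for 0.4 s.
3. then the right end has been pressed firmly onto its contact (contact force between carrier and right_contact above 6 N), for 0.4 s.
At the end, for the whole second after the job is handed in: Both rear ends of the carrier are within 2.5 mm of the faces of the dock's contacts (measured along the dock's x at the two rear points), so it stands between the guides; it is flat on the table, at rest and released (x of each of left_rear, right_rear in the frame of dock above -0.0025 m and angle between carrier's own z axis and vertical below 0.03 rad and linear speed of carrier below 0.01 m/s and angular speed of carrier below 0.05 rad/s); the robot touches nothing.
It fails at once if the carrier was pushed with more than 23 N (contact force between any of the arm, the fingers and carrier above 23 N).
It fails at once if the card window or the tubes were touched (more than 1 N) (contact force between any of the arm, the fingers and window above 1 N or contact force between any of the arm, the fingers and tubes above 1 N).
It fails at once if the carrier was slewed more than 0.40 rad out of square with the dock (angle between the x axis of carrier and the x axis of dock, either way round above 0.4 rad).
It fails at once if the carrier was shoved fast (over 0.2 m/s) or tipped off its flat base (over 0.1 rad) (linear speed of carrier above 0.2 m/s or angle between carrier's own z axis and vertical above 0.1 rad).
It fails at once if a bystander was disturbed (moved over 20 mm) (distance of any of cup, tape, marker, sanitiser, glove_box, jar, small_rack from where it was at the start of the episode above 0.02 m).
It also fails if it takes over 72 s, if anything falls off the work surface, if the arm or the gripper's body presses on something with over 40 N, if the wrist force passes 120 N, or if a joint passes its speed limit or range.

### The arm

A 7-joint arm with a two-finger parallel gripper is mounted at the origin on the work surface. World frame = base frame: x ahead of the robot, y to its left, z up, the work surface at z = 0. Lengths are in m, angles in rad, forces in N, time in s.
With the tool pointing down it reaches from about 0.425 to 1.025 m from the base axis. Payload 3.6 kg.
Tool frame: the origin (TCP) lies midway between the tips of the shut fingers; the grasp point (between the pads) lies grip_point_offset behind it (grip_point_offset is the distance from the TCP to the grasp point, in m); z points along the fingers, y is the line along which they close (so a half turn about z gives the same grasp; the last joint's range is limited). The gripper opens to 85 mm and grips with 20 to 120 N. Pads are 22 mm wide; open, the fingers measure 114 mm over their backs; the gripper's body (76 mm by 85 mm) begins 54 mm behind the grasp point. The pads swing forward as they close: fully open they stand 13 mm farther back than shut.
Start: joints at [-1.409, 0.591, 0.048, 1.609, -0.033, 0.943, -0.034], TCP at [0.183, 0.701, 0.231] pointing down, gripper open.
Joint ranges: [-2.69, 2.69], [-0.47, 2.24], [-1.27, 1.36], [0.19, 2.51], [-1.53, 4.68], [0.08, 2.07], [-3.09, 3.09]. Speed limits (rad/s): [2.57, 2.57, 3.14, 3.14, 3.14, 3.14, 3.14].

### API

Orientations are given as [roll, pitch, yaw] about the fixed x, y, z axes, in that order (R = Rz(yaw) Ry(pitch) Rx(roll)).
In Python, from bench import * gives the robot as it stands.
- The arm moves only by the shell command python3 -m handwheel 'ROWS' [OPENING] [FORCE]. ROWS is JSON, a list of rows, each a list of 6 numbers: the shift along the tool's x, y, z in cm, then the turn, a rotation vector about the tool's x, y, z in rad. A call has 1 to 20 rows; each row shifts and turns the commanded pose from where the row before left it, along the tool's axes as they then stand; what a row does not reach is not made up. A row lasts 1/10 s, in which the tool goes at most 50 mm and 8.59 degrees, less where a joint would pass 70% of its speed; a pose out of reach is approached as far as the arm can. A call is refused whole if a number of a shift passes 5 or a number of a turn 0.15, either way. A call with a gripper value outside its range is refused whole. OPENING is the opening in per cent of the stroke, from 0 (shut) to 100 (fully open), set as the call begins (- or left out, the last holds). The fingers move at their own pace and stop on an object; FORCE is the grip in N (left out, the last holds). Time passes only in rows, so rows that do not move let the fingers close. It gives the time, the measured TCP pose, the force, the opening and the grip force at its end, in the units of the state.
- sense(): the state, without advancing time (a new reading comes with each control period).
- read_camera(name): name is "scene" or "top" or "wrist"; returns (picture, depth): 480x640x3 uint8, red, green, blue; 480x640 float32, m along the optical axis (not along the pixel's ray), 0 where there is no reading.
- camera_model(name): a dict with "mtx" (3x3 intrinsics, pixels), "rvec" (rotation vector, rad) and "tvec" (3), from world to camera coordinates, as OpenCV has them. Camera axes: x right, y down, z forward; pixel columns grow to the right and rows downward; lengths in m; the calibration is good to about 2 mm. A picture is of the moment at which its call begins: read the wrist's pose just before it. camera_model takes no time and is no camera call; for the wrist camera it gives the pose at the moment of the call.
- job_done(): hands the job in; it is judged then, once.
The state is a dict: "clock": time; "joint_positions": joint angles; "dq": joint speeds; "tau": joint torques, N m; "tool_pos": TCP position; "eef_rot": TCP orientation; "ft_force": force on the tool from outside, world axes, zero at the start; "moment": the same for the moment, N m; "gripper_width": finger opening in m; "grip_force": force on a finger pad.
Only numpy, scipy, OpenCV 4.12 (cv2) and the standard library are available. Lean on these libraries where they do the work, as an engineer would, in place of code of your own. Each camera call takes 0.05 s, during which the arm holds its last target. There are 200 camera calls.

## Working session

There is one attempt and no reset: what is moved stays moved. The work goes in short steps, Python scripts to look and compute and a shell command to move; the robot and the scene stay as the last step left them, time stands still between calls to the robot, and variables do not carry over. Pictures are saved under pics/ and viewed, at most 10 in all, crops included, and the job is handed in when it is done.

```bash
mkdir -p pics; python3 - <<'E'
from bench import *
import cv2
s=sense();print(s)
for n in("top","scene"):
    p,d=read_camera(n);cv2.imwrite(f"pics/{n}0.png",p[:,:,::-1]);m=camera_model(n);print(n,m)
E
```

```text
{'clock': 0.0, 'joint_positions': array([-1.40850982,  0.59211145,  0.04829626,  1.6098434 , -0.03330437,
        0.94269608, -0.0337085 ]), 'dq': array([ 1.17269793e-04,  2.51545797e-05, -6.08738033e-04, -8.63334096e-05,
       -1.12288455e-04,  1.94845685e-03,  1.32952702e-03]), 'tau': array([ 1.83703733e-04, -5.48689377e+01,  1.54700976e+00, -1.98120385e+01,
        9.44463682e-03,  8.96185054e-03, -1.04052293e-05]), 'tool_pos': array([0.18320887, 0.70060536, 0.23013849]), 'eef_rot': array([-3.13934241e+00,  1.21346689e-04,  2.88587817e+00]), 'ft_force': array([ 0.44023157, -0.16362349,  0.33087809]), 'moment': array([ 0.00681781,  0.01073392, -0.02471823]), 'grip_force': 0.0, 'gripper_width': 0.08557465720275924}
top {'mtx': array([[443.79604463,   0.        , 322.69594097],
       [  0.        , 443.79604463, 239.84204508],
       [  0.        ,   0.        ,   1.        ]]), 'rvec': array([ 2.09852591, -2.12623611,  0.21028457]), 'tvec': array([0.00710349, 0.57651338, 1.00288467])}
scene {'mtx': array([[498.82131018,   0.        , 331.62576418],
       [  0.        , 498.82131018, 240.8298588 ],
       [  0.        ,   0.        ,   1.        ]]), 'rvec': array([ 1.75471038,  2.11417919, -0.57318022]), 'tvec': array([ 0.09137289, -0.4780289 ,  1.82746483])}
```

View pics/top0.png

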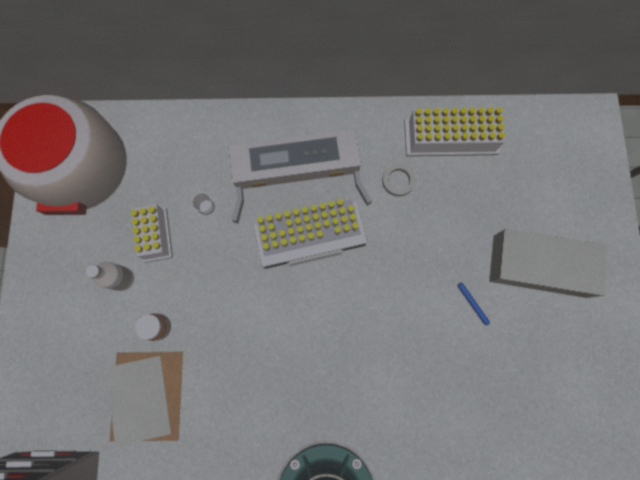

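View pics/scene0.png

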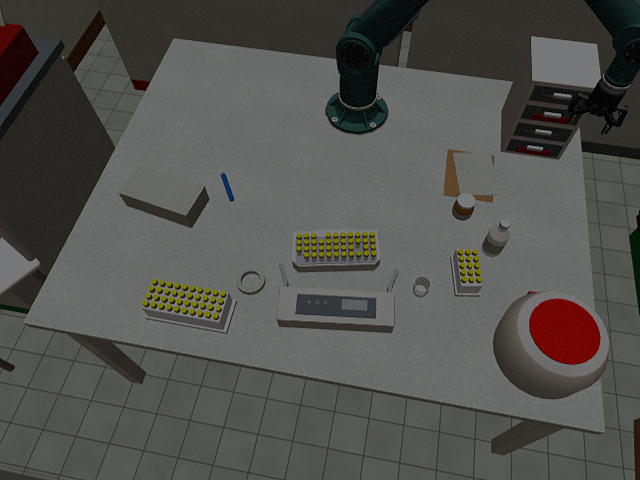

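The top view shows the dock at about (295,160), with brass strips near (257,184) and (337,174), and the carrier at (310,232) with its window at (315,257). In the scene view the arm is off to the far right. Next I'll enlarge the dock and carrier.

```bash
cat > h.py <<'E'
from bench import *
import cv2,numpy as np
def w(n,uv,z,m=None):
    m=m or camera_model(n);R=cv2.Rodrigues(m["rvec"])[0];t=m["tvec"]
    uv=np.array(uv,float).reshape(-1,2)
    r=(np.c_[uv,np.ones(len(uv))]@np.linalg.inv(m["mtx"]).T)@R
    c=-R.T@t; return c+r*((z-c[2])/r[:,2])[:,None]
def px(n,P,m=None):
    m=m or camera_model(n);return cv2.projectPoints(np.array(P,float).reshape(-1,1,3),m["rvec"],m["tvec"],m["mtx"],None)[0][:,0]
E
python3 - <<'E'
import cv2
p=cv2.imread("pics/top0.png")[125:275,215:415]
cv2.imwrite("pics/c0.png",cv2.convertScaleAbs(cv2.resize(p,None,fx=4,fy=4,interpolation=cv2.INTER_CUBIC),alpha=1.4))
E
```

```text
(no output)
```

View pics/c0.png

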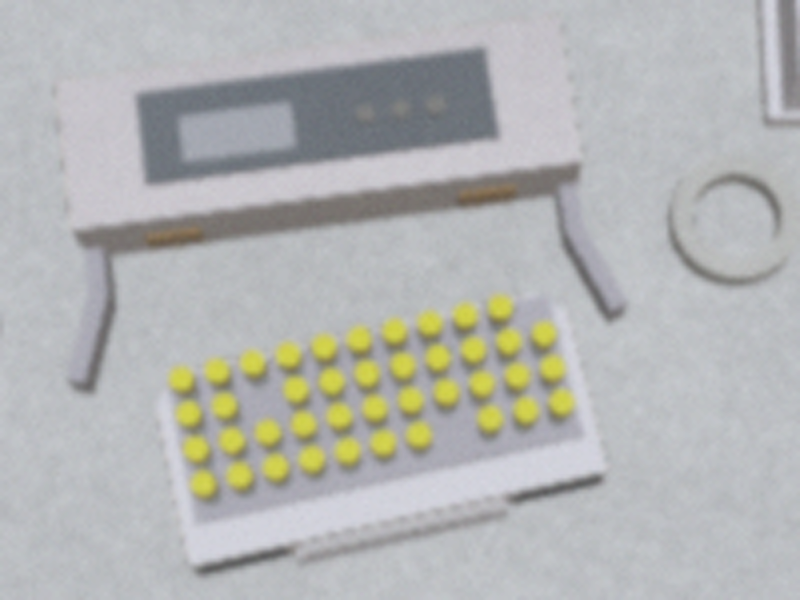

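The crop shows the housing's top front edge from (78,232) to (580,165), the brass plates centred at (175,236) and (487,193), and the carrier's top front corners at (197,566) and (604,475).

```bash
python3 - <<'E'
from h import *
f=lambda a:(np.array(a,float)+.5)/4-.5+[215,125]
def line(n,a,z):
    P=w("top",f(a),z);d=P[0]-P[1];print(n,P.round(4).tolist(),"len",np.linalg.norm(d).round(4),"yaw",np.arctan2(-d[0],d[1]).round(4),"mid",P.mean(0).round(4))
line("housing",[(78,232),(580,165)],.06)
line("plates",[(175,236),(487,193)],.022)
line("carfront",[(197,566),(604,475)],.044)
line("guide tips",[(78,388),(616,315)],.03)
p,d=read_camera("top")
for n,a in(("hous",(110,150)),("car",(240,535))):
    u=f(a).round().astype(int);print(n,u,d[u[1],u[0]])
E
```

```text
housing [[0.7228, 0.2154, 0.06], [0.7618, -0.0941, 0.06]] len 0.3119 yaw 0.1252 mid [0.7423 0.0606 0.06  ]
plates [[0.7325, 0.1615, 0.022], [0.7584, -0.0375, 0.022]] len 0.2007 yaw 0.1295 mid [0.7454 0.062  0.022 ]
carfront [[0.5172, 0.1415, 0.044], [0.5694, -0.1042, 0.044]] len 0.2512 yaw 0.2096 mid [0.5433 0.0186 0.044 ]
guide tips [[0.6317, 0.2189, 0.03], [0.6739, -0.1163, 0.03]] len 0.3379 yaw 0.1255 mid [0.6528 0.0513 0.03  ]
hous [242 162] 1.0985734
car [275 258] 1.0666051
```

```bash
python3 -m handwheel '[[0,0,0,0,0,-0.137],[0,0,0,0,0,-0.137],[0,0,0,0,0,-0.137],[0,0,0,0,-0.1,0],[0,0,0,0,-0.1,0],[0,0,0,0,0,0]]' 0 60
cat >> h.py <<'E'
from scipy.spatial.transform import Rotation as Ro
DO=np.array([.741,.061]);DY=.127
def toRow(dw,n=1):
    R=Ro.from_euler('xyz',sense()['eef_rot']).as_matrix();return (R.T@np.array(dw)*100/n).round(3)
def goto(t,step=.045):
    s=sense();d=np.array(t)-s['tool_pos'];n=int(np.ceil(np.linalg.norm(d)/step));print(d.round(4),"rows",n,toRow(d,n))
E
python3 - <<'E'
from h import *
s=sense();print(s['joint_positions'].round(2),s['gripper_width'])
# pad points in world
C=np.array([.602,.031]);y=.2096
for a in(.102,-.102):
    ex=np.array([np.cos(y),np.sin(y)]);ey=np.array([-ex[1],ex[0]]);print(C-.06*ex+a*ey, C-.095*ex+a*ey)
goto([*(C-.1*ex+.102*ey),.20])
E
```

```text
clock: 0.75
tool_pos: [0.1773, 0.7015, 0.2301]
eef_rot: [-3.14, 0.197, -2.979]
ft_force: [-2.6, -0.1, 0.3]
gripper_width: 0.0001
grip_force: 0.0
[-1.5   0.57  0.05  1.67  0.21  0.86  0.14] 7.852387786992453e-05
[0.52209014 0.11828353] [0.48785614 0.11100113]
[ 0.56453615 -0.08125177] [ 0.53030215 -0.08853417]
[ 0.3057 -0.5916 -0.0301] rows 15 [-1.306 -4.221  0.471]
```

```bash
python3 -m handwheel '[[-1.3,-4.2,0.47,0,0,0],[-1.3,-4.2,0.47,0,0,0],[-1.3,-4.2,0.47,0,0,0],[-1.3,-4.2,0.47,0,0,0],[-1.3,-4.2,0.47,0,0,0],[-1.3,-4.2,0.47,0,0,0],[-1.3,-4.2,0.47,0,0,0],[-1.3,-4.2,0.47,0,0,0],[-1.3,-4.2,0.47,0,0,0],[-1.3,-4.2,0.47,0,0,0],[-1.3,-4.2,0.47,0,0,0],[-1.3,-4.2,0.47,0,0,0],[-1.3,-4.2,0.47,0,0,0],[-1.3,-4.2,0.47,0,0,0],[-1.3,-4.2,0.47,0,0,0],[0,0,0,0,0,0],[0,0,0,0,0,0]]'
python3 - <<'E'
from h import *
s=sense();print(s['joint_positions'].round(2),s['ft_force'])
goto([.483,.110,.023])
p,d=read_camera("wrist");cv2.imwrite("pics/w0.png",p[:,:,::-1]);print(camera_model("wrist"))
E
```

```text
clock: 2.45
tool_pos: [0.4845, 0.1082, 0.2011]
eef_rot: [3.141, 0.2, -2.992]
ft_force: [-0.4, -0.7, -0.6]
gripper_width: 0.0003
grip_force: 0.0
[-0.34  0.29  0.01  2.27  0.09  0.38  1.31] [-0.37426846 -0.74263138 -0.56451459]
[-0.0015  0.0018 -0.1781] rows 4 [0.915 0.048 4.357]
{'mtx': array([[353.12867681,   0.        , 320.3961185 ],
       [  0.        , 353.12867681, 241.5777189 ],
       [  0.        ,   0.        ,   1.        ]]), 'rvec': array([-1.79059786, -2.08824268, -0.5550127 ]), 'tvec': array([-0.03471877, -0.49772612,  0.09107965])}
```

View pics/w0.png

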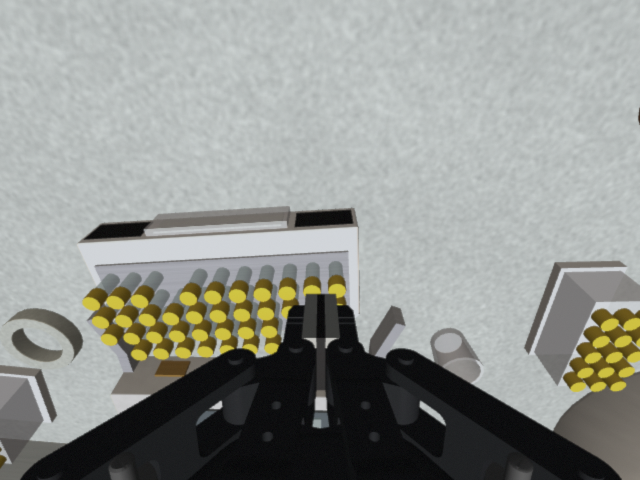

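The wrist view shows the front from above: dark pads at (118,232) right and (325,218) left, the window between them, and the top front corners at (81,241) and (357,225).

```bash
python3 - <<'E'
from h import *
m=dict(mtx=np.array([[353.12867681,0,320.3961185],[0,353.12867681,241.5777189],[0,0,1]]),rvec=np.array([-1.79059786,-2.08824268,-0.5550127]),tvec=np.array([-0.03471877,-0.49772612,0.09107965]))
P=w("wrist",[(357,225),(81,241)],.044,m);d=P[0]-P[1];print(P,np.linalg.norm(d),np.arctan2(-d[0],d[1]))
print(w("wrist",[(298,219),(355,215)],.03,m))
E
```

```text
[[ 0.51449258  0.14778554  0.044     ]
 [ 0.5693157  -0.0994637   0.044     ]] 0.2532543404412591 0.2182019491644754
[[0.52354339 0.09489942 0.03      ]
 [0.5114119  0.14654938 0.03      ]]
```

```bash
python3 -m handwheel '[[0.9,0.15,4.3,0,0,0],[0.9,0.15,4.3,0,0,0],[0.9,0.15,4.3,0,0,0],[0.6,0.1,2.9,0,0,0],[0.3,0,1.5,0,0,0],[0,0,0,0,0,0],[0,0,0,0,0,0]]'
python3 - <<'E'
from h import *
s=sense();print(s['tool_pos'],s['ft_force'])
y=.155;f=[np.cos(y),np.sin(y),0]
print("fwd 1cm",toRow(np.array(f)*.01),"left 1cm",toRow([-.01*f[1],.01*f[0],0]),"up",toRow([0,0,.01]))
E
```

```text
clock: 3.2
tool_pos: [0.485, 0.1091, 0.0789]
eef_rot: [-3.119, 0.2, -2.984]
ft_force: [-0.1, 0.3, 0.4]
gripper_width: 0.0002
grip_force: 0.0
[0.48499933 0.10909361 0.07891178] [-0.07307964  0.27525188  0.42262552]
fwd 1cm [-0.98   0.002  0.198] left 1cm [-0.003  1.    -0.022] up [-0.198 -0.022 -0.98 ]
```

```bash
python3 -m handwheel '[[0.3,0.15,1.5,0,0,0],[0.3,0.15,1.5,0,0,0],[0.3,0.15,1.5,0,0,0],[0.2,0.1,1.0,0,0,0],[0,0,0,0,0,0],[0,0,0,0,0,0]]'
python3 - <<'E'
from h import *
s=sense();print(s['joint_positions'].round(3),s['tool_pos'],s['ft_force'])
y=.155;f=[np.cos(y),np.sin(y),0]
print("fwd 1cm",toRow(np.array(f)*.01),"up",toRow([0,0,.01]))
E
```

```text
clock: 3.8
tool_pos: [0.4848, 0.1076, 0.048]
eef_rot: [-3.11, 0.196, -2.986]
ft_force: [0.6, -0.1, -0.4]
gripper_width: 0.0
grip_force: 0.0
[-0.295  0.603 -0.076  2.361  1.642  0.112 -0.262] [0.48478075 0.10760747 0.04800514] [ 0.61969089 -0.0511837  -0.42149871]
fwd 1cm [-0.981  0.006  0.195] up [-0.195 -0.031 -0.98 ]
```

```bash
python3 -m handwheel '[[0,0,0,0,0.05,0],[0,0,0,0,0.05,0],[0,0,0,0,0.05,0],[0,0,0,0,0.03,0],[0,0,0,0,0,0]]'
python3 - <<'E'
from h import *
s=sense();print(s['joint_positions'].round(3),s['tool_pos'],s['ft_force'],s['dq'].round(2))
y=.155;f=[np.cos(y),np.sin(y),0]
print("fwd 1cm",toRow(np.array(f)*.01),"up",toRow([0,0,.01]))
E
```

```text
clock: 4.3
tool_pos: [0.4896, 0.105, 0.0484]
eef_rot: [-3.103, 0.086, -2.994]
ft_force: [0.0, 0.6, -0.4]
gripper_width: -0.0001
grip_force: 0.0
[-0.058  0.633 -0.372  2.268  0.961  0.334  0.439] [0.48960792 0.10497239 0.04838277] [ 0.00827156  0.59115157 -0.36894223] [-0.04 -0.01  0.05  0.04  0.08 -0.04 -0.08]
fwd 1cm [-0.996  0.011  0.085] up [-0.086 -0.039 -0.996]
```

```bash
python3 -m handwheel '[[0.2,0.5,0,-0.02,0,0],[0.2,0.4,0.5,-0.02,0,0],[0.2,0.3,0.8,0,0,0],[0.1,0,0.8,0,0,0],[0,0,0.5,0,0,0],[0,0,0,0,0,0]]'
python3 - <<'E'
from h import *
s=sense();print(s['joint_positions'].round(3),s['tool_pos'],s['ft_force'],s['dq'].round(2))
y=.155;f=[np.cos(y),np.sin(y),0]
print("fwd 1cm",toRow(np.array(f)*.01),"up",toRow([0,0,.01]))
E
```

```text
clock: 4.9
tool_pos: [0.4807, 0.1157, 0.0201]
eef_rot: [-3.14, 0.083, -2.99]
ft_force: [0.0, 0.1, -0.5]
gripper_width: -0.0001
grip_force: 0.0
[-0.128  0.677 -0.282  2.29   1.051  0.222  0.347] [0.48073982 0.1156557  0.02012337] [ 0.03214552  0.14665463 -0.47814028] [ 0.02 -0.01 -0.02 -0.01 -0.01  0.02  0.01]
fwd 1cm [-0.997  0.004  0.083] up [-0.083 -0.002 -0.997]
```

```bash
python3 -m handwheel '[[-0.5,0,0.04,0,0,0],[-0.5,0,0.04,0,0,0],[-0.5,0,0.04,0,0,0],[-0.5,0,0.04,0,0,0],[-0.2,0,0.017,0,0,0],[-0.2,0,0.017,0,0,0],[-0.2,0,0.017,0,0,0],[-0.2,0,0.017,0,0,0],[-0.2,0,0.017,0,0,0],[-0.2,0,0.017,0,0,0]]'
```

```text
clock: 5.9
tool_pos: [0.5119, 0.1201, 0.0206]
eef_rot: [-3.14, 0.082, -2.991]
ft_force: [-6.1, -0.1, 4.0]
gripper_width: -0.0004
grip_force: 2.6
```

```bash
python3 -m handwheel '[[-0.2,0,0.01,0,0,0],[-0.2,0,0.01,0,0,0],[-0.2,0,0.01,0,0,0],[-0.2,0,0.01,0,0,0],[-0.2,0,0.01,0,0,0],[-0.2,0,0.01,0,0,0],[-0.2,0,0.01,0,0,0],[-0.2,0,0.01,0,0,0]]'
cat >> h.py <<'E'
def caps():
    # yellow caps -> carrier pose by fitting the 4x11 grid outline (z .084)
    p,d=read_camera("top");m=camera_model("top")
    h=cv2.cvtColor(p,cv2.COLOR_RGB2HSV);k=cv2.inRange(h,(22,120,90),(38,255,255))
    v,u=np.nonzero(k);P=w("top",np.c_[u,v],.084,m)[:,:2]
    P=P[(abs(P[:,1]-.04)<.2)&(P[:,0]>.5)&(P[:,0]<.9)]
    if len(P)<50:print("few",len(P));return p,P
    (c,s,a)=cv2.minAreaRect(P.astype(np.float32)*1000)
    a=a if s[1]>s[0] else a-90
    yaw=np.deg2rad((a+90)%180-90)
    return p,(np.array(c)/1000,s,yaw,len(P))
E
python3 - <<'E'
from h import *
p,r=caps();print(r);cv2.imwrite("pics/t1.png",p[:,:,::-1])
a=cv2.imread("pics/top0.png")
E
```

```text
clock: 6.7
tool_pos: [0.529, 0.1229, 0.0212]
eef_rot: [-3.141, 0.084, -2.991]
ft_force: [-3.2, 1.9, -1.6]
gripper_width: -0.0001
grip_force: 1.6
(array([0.64860669, 0.04579028]), (30.433263778686523, 204.58299255371094), np.float64(0.18361170793454032), 285)
```

```bash
python3 - <<'E'
import cv2
p=cv2.imread("pics/t1.png")[125:275,215:415]
cv2.imwrite("pics/c1.png",cv2.convertScaleAbs(cv2.resize(p,None,fx=4,fy=4,interpolation=cv2.INTER_CUBIC),alpha=1.4))
E
```

```text
(no output)
```

View pics/c1.png

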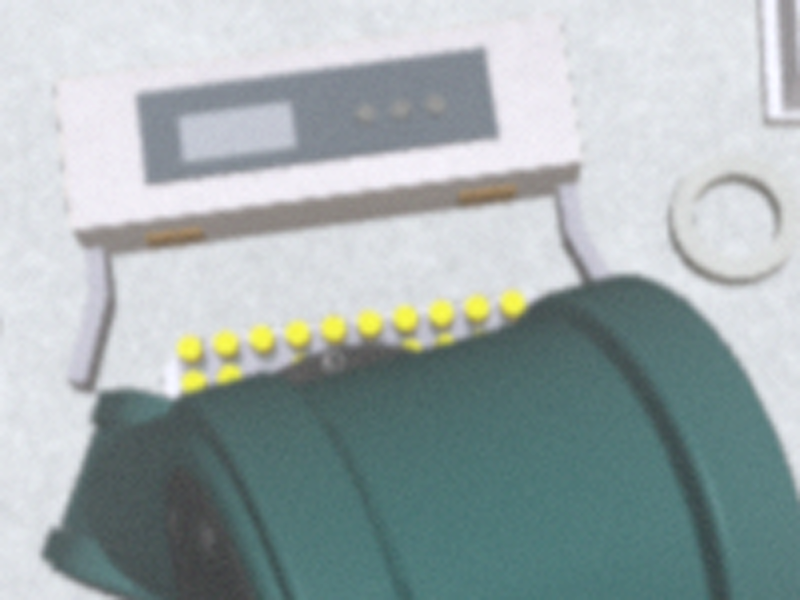

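The top crop shows the rear row of caps from (190,349) to (512,304); the arm hides the rest. The rear row gives the yaw.

```bash
cat >> h.py <<'E'
f4=lambda a:(np.array(a,float)+.5)/4-.5+[215,125]
def rep(C,y):
    ex=np.array([np.cos(DY),np.sin(DY)]);ey=np.array([-ex[1],ex[0]])
    R=np.array([[np.cos(y),-np.sin(y)],[np.sin(y),np.cos(y)]])
    g=lambda P:np.round([(P-DO)@ex*1e3,(P-DO)@ey*1e3],1)
    print("carrier dock xy",g(C),"rel yaw",round(y-DY,3),"Lrear",g(C+R@[.06,.1]),"Rrear",g(C+R@[.06,-.1]))
    for n,a in(("L",.102),("R",-.102)): print(n,"pad world",(C+R@[-.06,a]).round(4),"start TCP",(C+R@[-.095,a]).round(4))
def row(a,b):
    P=w("top",[a,b],.084)[:,:2];d=P[0]-P[1];return P.mean(0),np.arctan2(-d[0],d[1]),np.linalg.norm(d)
E
python3 - <<'E'
from h import *
M0,y0,l=row(*f4([(181,380),(500,308)]));print(M0,y0,l)
y=.2140;C=np.array([.602,.0325])
R=lambda y:np.array([[np.cos(y),-np.sin(y)],[np.sin(y),np.cos(y)]])
off=R(y0).T@(M0-C);print("off",off);rep(C,y0)
M1,y1,l=row(*f4([(190,349),(512,304)]));print(M1,y1,l);rep(M1-R(y1)@off,y1)
E
```

```text
[0.64277866 0.05253116] 0.21588844928963616 0.19338981276917375
off [0.04412302 0.01083076]
carrier dock xy [-141.5  -10.7] rel yaw 0.089 Lrear [-90.6  94.3] Rrear [ -72.9 -104.9]
L pad world [0.5215 0.1193] start TCP [0.4874 0.1118]
R pad world [ 0.5652 -0.08  ] start TCP [ 0.5311 -0.0875]
[0.65338055 0.0464294 ] 0.12990580143513164 0.19267580132777712
carrier dock xy [-132.9  -14.3] rel yaw 0.003 Lrear [-73.1  85.9] Rrear [ -72.6 -114.1]
L pad world [0.5383 0.1233] start TCP [0.5036 0.1188]
R pad world [ 0.5648 -0.0789] start TCP [ 0.53   -0.0835]
```

```bash
python3 -m handwheel '[[0.9,0,-0.075,0,0,0],[0.9,0,-0.075,0,0,0],[1.0,0,-0.083,0,0,0],[0.2,-3,0,0,0,0],[0,-3.5,0,0,0,0],[0,-3.5,0,0,0,0],[0,-3.5,0,0,0,0],[0,-3.5,0,0,0,0],[0,-3.5,0,0,0,0],[0,0,0,0,0,0],[0,0,0,0,0,0]]'
python3 - <<'E'
from h import *
s=sense();print(s['joint_positions'].round(3),s['ft_force'])
goto([.53,-.0835,.02]);y=.2;f=[np.cos(y),np.sin(y),0]
print("fwd 1cm",toRow(np.array(f)*.01),"up",toRow([0,0,.01]))
E
```

```text
clock: 7.85
tool_pos: [0.5297, -0.0857, 0.0214]
eef_rot: [-3.14, 0.085, -2.994]
ft_force: [-0.0, 0.4, -0.1]
gripper_width: -0.0002
grip_force: 0.0
[ 0.42   0.721 -0.456  2.191  0.973  0.338  0.864] [-0.00839511  0.44518375 -0.14463356]
[ 0.0003  0.0022 -0.0014] rows 1 [-0.045  0.213  0.146]
fwd 1cm [-0.995  0.053  0.084] up [-0.084 -0.001 -0.996]
```

```bash
python3 -m handwheel '[[-0.5,0,0.05,0,0,0],[-0.5,0,0.05,0,0,0],[-0.5,0,0.05,0,0,0],[-0.5,0,0.05,0,0,0],[-0.2,0.01,0.017,0,0,0],[-0.2,0.01,0.017,0,0,0],[-0.2,0.01,0.017,0,0,0],[-0.2,0.01,0.017,0,0,0],[-0.2,0.01,0.017,0,0,0],[-0.25,0.01,0.02,0,0,0],[-0.25,0.02,0.02,0,0,0],[-0.25,0.02,0.02,0,0,0],[-0.25,0.02,0.02,0,0,0]]'
python3 -m handwheel '[[-0.25,0.02,0.02,0,0,0],[-0.25,0.02,0.02,0,0,0],[-0.25,0.02,0.02,0,0,0],[-0.25,0.02,0.02,0,0,0],[-0.25,0.02,0.02,0,0,0],[-0.25,0.02,0.02,0,0,0],[-0.25,0.02,0.02,0,0,0],[-0.25,0.02,0.02,0,0,0]]'
```

```text
clock: 9.15
tool_pos: [0.5651, -0.0805, 0.0202]
eef_rot: [-3.136, 0.075, -2.994]
ft_force: [-5.4, -3.4, 4.5]
gripper_width: 0.0001
grip_force: 3.3
clock: 9.95
tool_pos: [0.5855, -0.0768, 0.0202]
eef_rot: [-3.135, 0.076, -2.994]
ft_force: [-5.5, -5.3, 1.9]
gripper_width: -0.0001
grip_force: 3.0
```

```bash
cat >> h.py <<'E'
from scipy.optimize import least_squares
T0=None
def blobs(p):
    h=cv2.cvtColor(p,cv2.COLOR_RGB2HSV);k=cv2.inRange(h,(22,110,60),(38,255,255))
    n,l,s,c=cv2.connectedComponentsWithStats(k,connectivity=4)
    i=[j for j in range(1,n) if 9<=s[j,4]<=60 and 220<c[j,0]<400 and 140<c[j,1]<270]
    return c[i],s[i,4]
def grid():
    p=cv2.cvtColor(cv2.imread("pics/top0.png"),cv2.COLOR_BGR2RGB);c,a=blobs(p)
    P=w("top",c,.084)[:,:2];y=.2150;C=np.array([.602,.0325]);R=np.array([[np.cos(y),-np.sin(y)],[np.sin(y),np.cos(y)]])
    return (P-C)@R,a
def pose(C,y,show=True):
    G,_=grid();p,_d=read_camera("top");c,a=blobs(p);P=w("top",c,.084)[:,:2]
    x=np.array([*C,y])
    for it in range(4):
        def T(x):
            R=np.array([[np.cos(x[2]),-np.sin(x[2])],[np.sin(x[2]),np.cos(x[2])]]);return G@R.T+x[:2]
        Q=T(x);D=np.linalg.norm(P[:,None]-Q[None],axis=2);j=D.argmin(1);ok=D.min(1)<[.012,.01,.006,.004][it]
        if ok.sum()<3:print("few",ok.sum(),len(P));break
        x=least_squares(lambda x:(T(x)[j[ok]]-P[ok]).ravel(),x,loss='soft_l1',f_scale=.002).x
    print("n",ok.sum(),"of",len(P),"rms",np.sqrt((D.min(1)[ok]**2).mean()).round(4),"C",x.round(4));rep(x[:2],x[2]);return x
E
python3 - <<'E'
from h import *
G,a=grid();print(len(G),a.min(),a.max(),G.min(0),G.max(0))
# predict: L pad ~fixed (.538,.123) , R pad (.5965,-.08)
d=np.array([.538,.123])-[.5965,-.08];y=np.arctan2(-d[0],d[1]);C=np.array([.5672,.0215])+.06*np.array([np.cos(y),np.sin(y)])
print(y,C);pose(C,y)
E
```

```text
41 23 29 [-0.02057881 -0.10743075] [0.04419662 0.10695214]
0.2805753377815515 [0.62485378 0.03811451]
n 38 of 39 rms 0.0005 C [0.6251 0.0388 0.2704]
carrier dock xy [-117.8   -7.4] rel yaw 0.143 Lrear [-72.7 100.2] Rrear [-44.1 -97.8]
L pad world [0.54  0.121] start TCP [0.5063 0.1117]
R pad world [ 0.5945 -0.0756] start TCP [ 0.5608 -0.0849]
```

```bash
python3 -m handwheel '[[-0.25,0.02,0.02,0,0,0],[-0.25,0.02,0.02,0,0,0],[-0.25,0.02,0.02,0,0,0],[-0.25,0.02,0.02,0,0,0],[-0.25,0.02,0.02,0,0,0],[1.0,0,-0.075,0,0,0],[1.0,0,-0.075,0,0,0],[1.5,0,-0.083,0,0,0],[1.5,3,-0.1,0,0,0],[1.5,3.5,-0.1,0,0,0],[0.8,3.5,0,0,0,0],[0,3.5,0,0,0,0],[0,3.5,0,0,0,0],[0,3,0,0,0,0],[0,0,0,0,0,0]]'
python3 - <<'E'
from h import *
x=pose([.63,.041],.32)
s=sense();print(s['tool_pos'],s['joint_positions'].round(3),s['ft_force'])
y=.25;f=[np.cos(y),np.sin(y),0]
print("fwd 1cm",toRow(np.array(f)*.01),"up",toRow([0,0,.01]))
E
```

```text
clock: 11.5
tool_pos: [0.4984, 0.1244, 0.02]
eef_rot: [3.136, 0.087, -2.982]
ft_force: [0.0, 0.3, 0.1]
gripper_width: -0.0
grip_force: 0.0
n 31 of 31 rms 0.001 C [0.6316 0.0438 0.3405]
carrier dock xy [-110.7   -3.2] rel yaw 0.214 Lrear [-73.3 107.3] Rrear [-30.9 -88.2]
L pad world [0.5409 0.1199] start TCP [0.5079 0.1083]
R pad world [ 0.6091 -0.0723] start TCP [ 0.5761 -0.084 ]
[0.49854485 0.12077143 0.01974294] [-0.085  0.692 -0.336  2.25   1.02   0.265  0.394] [ 0.17587043 -0.02992143 -0.62646802]
fwd 1cm [-0.992  0.093  0.085] up [-0.085  0.002 -0.996]
```

```bash
python3 -m handwheel '[[-0.5,-0.05,0.045,0,0,0],[-0.5,-0.05,0.045,0,0,0],[-0.5,-0.05,0.045,0,0,0],[-0.5,0,0.045,0,0,0],[-0.3,0,0.025,0,0,0],[-0.2,0.0,0.017,0,0,0],[-0.2,0.0,0.017,0,0,0],[-0.2,0.0,0.017,0,0,0],[-0.2,0.0,0.017,0,0,0],[-0.25,0.0,0.02,0,0,0],[-0.25,0.0,0.02,0,0,0],[-0.25,0.0,0.02,0,0,0],[-0.25,0.0,0.02,0,0,0]]'
python3 -m handwheel '[[-0.25,0,0.02,0,0,0],[-0.25,0,0.02,0,0,0],[-0.25,0,0.02,0,0,0],[-0.25,0,0.02,0,0,0],[-0.25,0,0.02,0,0,0],[-0.25,0,0.02,0,0,0]]'
python3 - <<'E'
from h import *
x=pose([.640,.041],.27)
s=sense();print(s['tool_pos'],s['ft_force'])
E
```

```text
clock: 12.85
tool_pos: [0.5365, 0.1223, 0.0186]
eef_rot: [-3.141, 0.079, -2.989]
ft_force: [-6.1, 2.5, 2.1]
gripper_width: -0.0002
grip_force: 2.6
clock: 13.45
tool_pos: [0.5519, 0.1253, 0.0186]
eef_rot: [3.141, 0.08, -2.989]
ft_force: [-5.3, 2.8, 1.0]
gripper_width: -0.0003
grip_force: 2.3
n 21 of 21 rms 0.0012 C [0.644  0.0409 0.2432]
carrier dock xy [-98.7  -7.7] rel yaw 0.116 Lrear [-50.7  98.6] Rrear [ -27.5 -100. ]
L pad world [0.5612 0.1254] start TCP [0.5273 0.117 ]
R pad world [ 0.6104 -0.0726] start TCP [ 0.5764 -0.081 ]
[0.55270092 0.12535203 0.01868082] [-4.43230506  1.16249587  0.60419769]
```

```bash
python3 -m handwheel '[[-0.25,0.06,0.02,0,0,0],[-0.25,0.06,0.02,0,0,0],[-0.25,0.06,0.02,0,0,0],[-0.25,0.06,0.02,0,0,0],[1.0,0,-0.075,0,0,0],[1.3,0,-0.083,0,0,0],[0.4,-3,0,0,0,0],[0,-3.5,0,0,0,0],[0,-3.5,0,0,0,0],[0,-3.5,0,0,0,0],[0,-3.5,0,0,0,0],[0,-3.5,0,0,0,0],[0,0,0,0,0,0]]'
python3 - <<'E'
from h import *
x=pose([.650,.041],.20)
s=sense();print(s['tool_pos'],s['joint_positions'].round(3),s['ft_force'])
y=.25;f=[np.cos(y),np.sin(y),0]
print("fwd 1cm",toRow(np.array(f)*.01),"up",toRow([0,0,.01]))
E
```

```text
clock: 14.8
tool_pos: [0.5682, -0.0876, 0.0183]
eef_rot: [-3.134, 0.083, -3.002]
ft_force: [-0.8, -0.8, -0.0]
gripper_width: -0.0
grip_force: 0.0
n 41 of 41 rms 0.0005 C [0.6504 0.0392 0.1754]
carrier dock xy [-92.6 -10.2] rel yaw 0.048 Lrear [-37.5  92.6] Rrear [ -27.8 -107.2]
L pad world [0.5736 0.1291] start TCP [0.5391 0.123 ]
R pad world [ 0.6092 -0.0717] start TCP [ 0.5747 -0.0778]
[ 0.56823858 -0.08359063  0.01859951] [ 0.431  0.758 -0.498  2.108  0.924  0.405  0.914] [1.19301142 0.05614401 0.47573754]
fwd 1cm [-0.991  0.107  0.083] up [-0.084 -0.004 -0.996]
```

```bash
python3 -m handwheel '[[-0.5,0.05,0.045,0,0,0],[-0.5,0.05,0.045,0,0,0],[-0.5,0.05,0.045,0,0,0],[-0.5,0.05,0.045,0,0,0],[-0.5,0.05,0.045,0,0,0],[-0.3,0.05,0.025,0,0,0],[-0.2,0.04,0.017,0,0,0],[-0.2,0.04,0.017,0,0,0],[-0.2,0.04,0.017,0,0,0],[-0.2,0.04,0.017,0,0,0],[-0.2,0.05,0.02,0,0,0],[-0.2,0.05,0.02,0,0,0],[-0.2,0.05,0.02,0,0,0],[-0.2,0.05,0.02,0,0,0],[-0.2,0.05,0.02,0,0,0],[-0.2,0.05,0.02,0,0,0],[-0.2,0.05,0.02,0,0,0]]'
python3 - <<'E'
from h import *
x=pose([.657,.041],.25)
s=sense();print(s['tool_pos'],s['ft_force'])
E
```

```text
clock: 16.55
tool_pos: [0.613, -0.0679, 0.0174]
eef_rot: [-3.135, 0.075, -2.994]
ft_force: [-5.3, -4.8, 3.0]
gripper_width: -0.0002
grip_force: 2.9
n 36 of 36 rms 0.0005 C [0.6571 0.0433 0.2439]
carrier dock xy [-85.5  -7. ] rel yaw 0.117 Lrear [-37.6  99.4] Rrear [-14.3 -99.3]
L pad world [0.5742 0.1278] start TCP [0.5402 0.1193]
R pad world [ 0.6235 -0.0702] start TCP [ 0.5895 -0.0787]
[ 0.6138024  -0.06740763  0.01742122] [-2.13306129 -3.6441542   0.21273887]
```

```bash
python3 -m handwheel '[[1.0,0,-0.15,0,0,0],[1.5,0,-0.2,0,0,0],[0.5,3.0,-0.1,0,0,0],[0.8,3.5,-0.1,0,0,0],[0.7,3.5,-0.1,0,0,0],[0,3.5,0,0,0,0],[0,3.5,0,0,0,0],[0,3,0,0,0,0],[0,0,0,0,0,0]]'
python3 -m handwheel '[[-0.5,0,0.045,0,0,0],[-0.5,0,0.045,0,0,0],[-0.5,0,0.045,0,0,0],[-0.5,0,0.045,0,0,0],[-0.2,0.04,0.017,0,0,0],[-0.2,0.04,0.017,0,0,0],[-0.2,0.04,0.017,0,0,0],[-0.2,0.04,0.017,0,0,0],[-0.2,0.05,0.02,0,0,0],[-0.2,0.05,0.02,0,0,0],[-0.2,0.05,0.02,0,0,0],[-0.2,0.05,0.02,0,0,0],[-0.2,0.05,0.02,0,0,0],[-0.2,0.05,0.02,0,0,0],[-0.2,0.05,0.02,0,0,0]]'
python3 - <<'E'
from h import *
x=pose([.665,.041],.19)
s=sense();print(s['tool_pos'],s['joint_positions'].round(3),s['ft_force'])
y=.155;f=[np.cos(y),np.sin(y),0]
print("fwd 1cm",toRow(np.array(f)*.01),"up",toRow([0,0,.01]))
E
```

```text
clock: 17.5
tool_pos: [0.5417, 0.1356, 0.0219]
eef_rot: [3.135, 0.088, -2.982]
ft_force: [0.2, 0.5, 0.1]
gripper_width: 0.0002
grip_force: 0.0
clock: 19.0
tool_pos: [0.5832, 0.1393, 0.0205]
eef_rot: [-3.141, 0.084, -2.991]
ft_force: [-3.6, 0.5, -0.9]
gripper_width: -0.0001
grip_force: 1.5
n 16 of 16 rms 0.0011 C [0.667  0.045  0.1325]
carrier dock xy [-75.5  -6.4] rel yaw 0.005 Lrear [-16.   93.9] Rrear [ -14.9 -106.1]
L pad world [0.594  0.1382] start TCP [0.5593 0.1336]
R pad world [ 0.621 -0.064] start TCP [ 0.5863 -0.0686]
[0.58376185 0.13945504 0.02062007] [ 0.022  0.766 -0.48   2.052  0.885  0.447  0.579] [-2.25816614  0.45947228 -1.93317483]
fwd 1cm [-0.996  0.005  0.085] up [-0.085 -0.    -0.996]
```

```bash
python3 -m handwheel '[[-0.2,0,0.015,0,0,0],[-0.2,0,0.015,0,0,0],[-0.2,0,0.015,0,0,0],[-0.2,0,0.015,0,0,0],[1.0,0,-0.085,0,0,0],[1.5,0,-0.1,0,0,0],[0,-3.2,0,0,0,0],[0,-3.5,0,0,0,0],[0,-3.5,0,0,0,0],[0,-3.5,0,0,0,0],[0,-3.5,0,0,0,0],[0,-3.2,0,0,0,0],[0,0,0,0,0,0]]'
python3 - <<'E'
from h import *
x=pose([.670,.043],.1)
s=sense();print(s['tool_pos'],s['ft_force'])
E
```

```text
clock: 20.35
tool_pos: [0.598, -0.0744, 0.0205]
eef_rot: [-3.134, 0.085, -3.002]
ft_force: [-0.0, -0.9, -0.5]
gripper_width: 0.0002
grip_force: 0.0
n 40 of 40 rms 0.0007 C [0.6708 0.0433 0.0955]
carrier dock xy [-71.8  -8.7] rel yaw -0.032 Lrear [-8.7 89.4] Rrear [ -15.  -110.5]
L pad world [0.6014 0.1391] start TCP [0.5666 0.1358]
R pad world [ 0.6208 -0.064 ] start TCP [ 0.586  -0.0673]
[ 0.59789754 -0.07045419  0.02075977] [-0.27860424  1.24832589 -0.50357007]
```

```bash
python3 -m handwheel '[[-0.4,0.1,0.03,0,0,0],[-0.3,0.1,0.025,0,0,0],[-0.2,0.05,0.017,0,0,0],[-0.2,0.04,0.017,0,0,0],[-0.2,0.04,0.017,0,0,0],[-0.2,0.04,0.017,0,0,0],[-0.2,0.05,0.017,0,0,0],[-0.2,0.05,0.017,0,0,0],[-0.2,0.05,0.017,0,0,0],[-0.2,0.05,0.017,0,0,0]]'
python3 - <<'E'
from h import *
x=pose([.675,.045],.14)
s=sense();print(s['tool_pos'],s['ft_force'])
E
```

```text
clock: 21.4
tool_pos: [0.6146, -0.0591, 0.0196]
eef_rot: [-3.137, 0.075, -2.993]
ft_force: [-5.7, -3.1, 3.2]
gripper_width: 0.0
grip_force: 3.3
n 35 of 35 rms 0.0008 C [0.6728 0.0442 0.1156]
carrier dock xy [-69.8  -8. ] rel yaw -0.011 Lrear [-8.7 91.3] Rrear [ -11.  -108.7]
L pad world [0.6014 0.1386] start TCP [0.5666 0.1345]
R pad world [ 0.6249 -0.0641] start TCP [ 0.5902 -0.0681]
[ 0.61532719 -0.05903282  0.01962835] [-4.68145241 -3.40251062  1.20877104]
```

```bash
python3 -m handwheel '[[-0.2,0.03,0.005,0,0,0],[-0.2,0.03,0.005,0,0,0],[-0.2,0.03,0.005,0,0,0],[-0.1,0.01,0.005,0,0,0]]'
python3 - <<'E'
from h import *
x=pose([.675,.045],.14)
s=sense();print(s['tool_pos'],s['ft_force'])
E
python3 -m handwheel '[[1.0,0,-0.075,0,0,0],[1.5,0,-0.1,0,0,0],[0.5,3.0,-0.04,0,0,0],[0.4,3.5,0,0,0,0],[0.3,3.5,0,0,0,0],[0,3.5,0,0,0,0],[0,3.5,0,0,0,0],[0,2.5,0,0,0,0],[0,0,0,0,0,0]]'
python3 - <<'E'
from h import *
x=pose([.677,.045],.15)
s=sense();print(s['tool_pos'],s['ft_force'])
E
```

```text
clock: 21.85
tool_pos: [0.6231, -0.057, 0.0198]
eef_rot: [-3.138, 0.078, -2.993]
ft_force: [-3.0, -3.6, -0.6]
gripper_width: 0.0002
grip_force: 1.8
n 34 of 34 rms 0.0005 C [0.6772 0.0475 0.153 ]
carrier dock xy [-65.   -5.3] rel yaw 0.026 Lrear [-7.6 96.2] Rrear [  -2.4 -103.7]
L pad world [0.6023 0.1392] start TCP [0.5677 0.1338]
R pad world [ 0.6334 -0.0624] start TCP [ 0.5988 -0.0678]
[ 0.62374851 -0.05633281  0.01998347] [-2.77528379 -2.8576807  -1.4716757 ]
clock: 22.8
tool_pos: [0.5598, 0.1418, 0.0213]
eef_rot: [3.134, 0.089, -2.982]
ft_force: [0.2, 0.9, 0.3]
gripper_width: -0.0002
grip_force: 0.0
n 34 of 34 rms 0.0012 C [0.678  0.0481 0.1551]
carrier dock xy [-64.1  -4.9] rel yaw 0.028 Lrear [-7.  96.8] Rrear [  -1.3 -103.1]
L pad world [0.603  0.1396] start TCP [0.5684 0.1342]
R pad world [ 0.6345 -0.062 ] start TCP [ 0.5999 -0.0674]
[0.55996757 0.1379583  0.02082042] [-0.3504702  -1.1069603  -0.66240666]
```

```bash
python3 -m handwheel '[[-0.5,-0.1,0.045,0,0,0],[-0.5,-0.1,0.045,0,0,0],[-0.5,-0.1,0.045,0,0,0],[-0.5,-0.1,0.045,0,0,0],[-0.5,0,0.045,0,0,0],[-0.3,0,0.025,0,0,0],[-0.2,0,0.015,0,0,0],[-0.2,0,0.015,0,0,0],[-0.2,0,0.015,0,0,0]]'
python3 -m handwheel '[[-0.1,0,0.005,0,0,0],[-0.1,0,0.005,0,0,0]]'
python3 - <<'E'
from h import *
x=pose([.678,.045],.14)
s=sense();print(s['tool_pos'],s['ft_force'])
E
```

```text
clock: 23.75
tool_pos: [0.5936, 0.1343, 0.0196]
eef_rot: [-3.14, 0.083, -2.991]
ft_force: [-4.1, -0.1, 3.3]
gripper_width: -0.0003
grip_force: 1.8
clock: 23.95
tool_pos: [0.5937, 0.1342, 0.0196]
eef_rot: [-3.14, 0.08, -2.991]
ft_force: [-7.4, 0.3, 5.0]
gripper_width: 0.0002
grip_force: 3.2
n 15 of 16 rms 0.0006 C [0.6784 0.0484 0.1494]
carrier dock xy [-63.7  -4.6] rel yaw 0.022 Lrear [-6.  96.7] Rrear [  -1.5 -103.2]
L pad world [0.6039 0.1403] start TCP [0.5692 0.1351]
R pad world [ 0.6342 -0.0614] start TCP [ 0.5996 -0.0666]
[0.59367581 0.13427306 0.01954927] [-4.88783128 -0.79982791  3.03654779]
```

```bash
python3 -m handwheel '[[-0.1,0,-0.03,0,0,0],[-0.1,0,-0.03,0,0,0],[-0.1,0,-0.03,0,0,0],[-0.1,0,-0.03,0,0,0]]'
python3 -m handwheel '[[-0.1,0,-0.01,0,0,0],[-0.1,0,-0.01,0,0,0]]'
python3 - <<'E'
from h import *
x=pose([.678,.045],.14)
s=sense();print(s['tool_pos'],s['ft_force'])
E
```

```text
clock: 24.4
tool_pos: [0.5995, 0.1352, 0.021]
eef_rot: [-3.141, 0.083, -2.991]
ft_force: [-3.3, 1.1, -2.9]
gripper_width: 0.0001
grip_force: 1.5
clock: 24.6
tool_pos: [0.6006, 0.1353, 0.0213]
eef_rot: [-3.14, 0.082, -2.991]
ft_force: [-6.4, 0.9, -0.8]
gripper_width: -0.0001
grip_force: 3.0
n 15 of 15 rms 0.001 C [0.6819 0.0479 0.1171]
carrier dock xy [-60.2  -5.5] rel yaw -0.01 Lrear [ 0.7 93.9] Rrear [  -1.2 -106.1]
L pad world [0.6104 0.1422] start TCP [0.5757 0.1381]
R pad world [ 0.6343 -0.0604] start TCP [ 0.5995 -0.0645]
[0.600539   0.13534527 0.0212938 ] [-5.27469263  0.20720736 -1.64656656]
```

```bash
python3 -m handwheel '[[-0.1,0,-0.005,0,0,0],[-0.1,0,-0.005,0,0,0]]'
python3 -m handwheel '[[-0.1,0,-0.005,0,0,0]]'; python3 -m handwheel '[[-0.05,0,-0.005,0,0,0]]'
```

```text
clock: 24.85
tool_pos: [0.6007, 0.1353, 0.0213]
eef_rot: [-3.14, 0.079, -2.991]
ft_force: [-9.7, 0.3, 1.3]
gripper_width: -0.0002
grip_force: 4.5
clock: 24.95
tool_pos: [0.6007, 0.1353, 0.0213]
eef_rot: [-3.139, 0.077, -2.991]
ft_force: [-10.4, 0.1, 2.3]
gripper_width: 0.0001
grip_force: 5.3
clock: 25.05
tool_pos: [0.6007, 0.1353, 0.0213]
eef_rot: [-3.139, 0.076, -2.991]
ft_force: [-10.7, 0.3, 2.6]
gripper_width: -0.0002
grip_force: 5.3
```

```bash
python3 -m handwheel '[[-0.1,0,-0.05,0,0,0],[-0.1,0,-0.05,0,0,0],[-0.1,0,-0.05,0,0,0]]'; python3 -m handwheel '[[0,0,0,0,0,0],[0,0,0,0,0,0]]'
```

```text
clock: 25.35
tool_pos: [0.6008, 0.1353, 0.0216]
eef_rot: [-3.139, 0.071, -2.991]
ft_force: [-13.2, 1.1, -4.8]
gripper_width: -0.0001
grip_force: 6.3
clock: 25.55
tool_pos: [0.6007, 0.1353, 0.0215]
eef_rot: [-3.139, 0.071, -2.991]
ft_force: [-12.6, 1.0, -4.2]
gripper_width: 0.0001
grip_force: 5.9
```

```bash
python3 -m handwheel '[[-0.1,0,0.01,0,0,0],[-0.1,0,0.01,0,0,0]]'; python3 -m handwheel '[[-0.05,0,0.0,0,0,0],[0,0,0,0,0,0],[0,0,0,0,0,0],[0,0,0,0,0,0],[0,0,0,0,0,0],[0,0,0,0,0,0],[0,0,0,0,0,0],[0,0,0,0,0,0]]'
python3 - <<'E'
from h import *
x=pose([.682,.048],.117)
s=sense();print(s['tool_pos'],s['ft_force'])
E
```

```text
clock: 25.75
tool_pos: [0.6008, 0.1353, 0.0214]
eef_rot: [-3.138, 0.068, -2.991]
ft_force: [-16.7, 0.9, 2.2]
gripper_width: 0.0002
grip_force: 8.5
clock: 26.55
tool_pos: [0.6008, 0.1353, 0.0214]
eef_rot: [-3.137, 0.068, -2.99]
ft_force: [-16.3, 0.1, 0.6]
gripper_width: 0.0006
grip_force: 8.1
n 11 of 12 rms 0.0009 C [0.6817 0.0478 0.1198]
carrier dock xy [-60.5  -5.6] rel yaw -0.007 Lrear [ 0.2 93.9] Rrear [  -1.2 -106.1]
L pad world [0.6099 0.1419] start TCP [0.5752 0.1377]
R pad world [ 0.6343 -0.0607] start TCP [ 0.5996 -0.0649]
[0.60078619 0.13525847 0.02138532] [-15.85603546   0.36109853   0.85536233]
```

```bash
python3 -m handwheel '[[0.5,0,-0.03,0,0,0],[1.0,0,-0.085,0,0,0],[1.7,0,-0.1,0,0,0],[0,-3.0,0,0,0,0],[0,-3.5,0,0,0,0],[0,-3.5,0,0,0,0],[0,-3.5,0,0,0,0],[0,-3.5,0,0,0,0],[0,-2.5,0,0,0,0],[0,0,0,0,0,0]]'
python3 - <<'E'
from h import *
x=pose([.682,.048],.117)
s=sense();print(s['tool_pos'],s['ft_force'])
E
```

```text
clock: 27.6
tool_pos: [0.611, -0.0685, 0.0241]
eef_rot: [-3.135, 0.088, -3.001]
ft_force: [-0.0, 0.5, 0.4]
gripper_width: -0.0002
grip_force: 0.0
n 39 of 39 rms 0.0007 C [0.6812 0.0476 0.1227]
carrier dock xy [-61.   -5.7] rel yaw -0.004 Lrear [-0.6 94. ] Rrear [  -1.4 -106. ]
L pad world [0.6092 0.1415] start TCP [0.5744 0.1372]
R pad world [ 0.6341 -0.061 ] start TCP [ 0.5994 -0.0653]
[ 0.61068413 -0.06476652  0.024366  ] [ 0.44333542  0.44202472 -0.00630161]
```

```bash
python3 -m handwheel '[[-0.5,0,0.2,0,0,0],[-0.3,0,0.17,0,0,0],[-0.2,0,0.017,0,0,0],[-0.2,0,0.01,0,0,0],[-0.1,0,-0.01,0,0,0],[-0.1,0,-0.01,0,0,0],[-0.1,0,-0.01,0,0,0]]'; python3 -m handwheel '[[-0.1,0,-0.03,0,0,0],[-0.1,0,-0.03,0,0,0]]'; python3 -m handwheel '[[-0.1,0,-0.03,0,0,0],[-0.1,0,-0.03,0,0,0]]'
```

```text
clock: 28.35
tool_pos: [0.6231, -0.0585, 0.0212]
eef_rot: [-3.141, 0.084, -2.991]
ft_force: [-0.0, 0.4, -0.5]
gripper_width: 0.0004
grip_force: 0.0
clock: 28.55
tool_pos: [0.6243, -0.0585, 0.0217]
eef_rot: [-3.141, 0.083, -2.992]
ft_force: [-2.0, -0.3, -1.3]
gripper_width: -0.0002
grip_force: 0.8
clock: 28.75
tool_pos: [0.6253, -0.0586, 0.022]
eef_rot: [-3.14, 0.081, -2.992]
ft_force: [-1.8, -1.0, -2.4]
gripper_width: 0.0004
grip_force: 1.2
```

```bash
python3 -m handwheel '[[-0.1,0,0.01,0,0,0],[-0.1,0,0.01,0,0,0],[-0.1,0,0.01,0,0,0]]'; python3 -m handwheel '[[-0.1,0,-0.01,0,0,0],[-0.1,0,-0.01,0,0,0]]'; python3 - <<'E'
from h import *
x=pose([.682,.048],.117)
s=sense();print(s['tool_pos'],s['ft_force'])
E
```

```text
clock: 29.05
tool_pos: [0.6255, -0.0586, 0.0218]
eef_rot: [-3.139, 0.075, -2.992]
ft_force: [-10.3, -0.8, 6.4]
gripper_width: 0.0
grip_force: 5.1
clock: 29.25
tool_pos: [0.6256, -0.0586, 0.0219]
eef_rot: [-3.138, 0.072, -2.992]
ft_force: [-12.6, -1.1, 6.8]
gripper_width: -0.0
grip_force: 6.3
n 34 of 34 rms 0.0006 C [0.6817 0.0477 0.1281]
carrier dock xy [-60.5  -5.7] rel yaw 0.001 Lrear [-0.6 94.3] Rrear [  -0.4 -105.7]
L pad world [0.6092 0.1411] start TCP [0.5744 0.1367]
R pad world [ 0.6352 -0.0612] start TCP [ 0.6005 -0.0657]
[ 0.62551514 -0.05863073  0.02193225] [-12.70378424  -0.93553434   6.67895594]
```

```bash
python3 -m handwheel '[[0,0,-0.06,0,0,0],[-0.05,0,-0.06,0,0,0],[-0.1,0,-0.05,0,0,0]]'; python3 -m handwheel '[[0,0,0,0,0,0]]'
```

```text
clock: 29.6
tool_pos: [0.6255, -0.0586, 0.0222]
eef_rot: [-3.139, 0.069, -2.992]
ft_force: [-10.9, -0.2, -4.7]
gripper_width: -0.0005
grip_force: 5.3
clock: 29.7
tool_pos: [0.6255, -0.0587, 0.0221]
eef_rot: [-3.139, 0.069, -2.992]
ft_force: [-10.1, -0.6, -2.5]
gripper_width: -0.0
grip_force: 5.1
```

```bash
python3 -m handwheel '[[-0.1,0,-0.01,0,0,0],[-0.1,0,-0.01,0,0,0],[-0.1,0,-0.01,0,0,0]]'; python3 -m handwheel '[[0,0,0,0,0,0]]'
```

```text
clock: 30.0
tool_pos: [0.6256, -0.0587, 0.0221]
eef_rot: [-3.138, 0.064, -2.993]
ft_force: [-16.3, -1.0, 1.2]
gripper_width: -0.0001
grip_force: 7.7
clock: 30.1
tool_pos: [0.6256, -0.0586, 0.0221]
eef_rot: [-3.138, 0.064, -2.993]
ft_force: [-14.4, -1.1, 1.3]
gripper_width: 0.0001
grip_force: 7.2
```

```bash
python3 -m handwheel '[[-0.05,0,-0.01,0,0,0],[0,0,0,0,0,0],[0,0,0,0,0,0],[0,0,0,0,0,0],[0,0,0,0,0,0],[0,0,0,0,0,0],[0,0,0,0,0,0],[0,0,0,0,0,0],[0,0,0,0,0,0]]'; python3 - <<'E'
from h import *
x=pose([.682,.048],.127)
s=sense();print(s['tool_pos'],s['ft_force'])
E
python3 -m handwheel '[[0.3,0,-0.03,0,0,0],[1.0,0,-0.085,0,0,0],[1.7,0,-0.1,0,0,0],[0,0,0,0,0,0],[0,0,0,0,0,0]]'
python3 - <<'E'
from h import *
x=pose([.682,.048],.127);p,d=read_camera("wrist");cv2.imwrite("pics/w1.png",p[:,:,::-1])
p,d=read_camera("top");p=p[125:275,215:415,::-1]
cv2.imwrite("pics/c2.png",cv2.convertScaleAbs(cv2.resize(p,None,fx=4,fy=4,interpolation=cv2.INTER_CUBIC),alpha=1.4))
E
```

```text
clock: 31.0
tool_pos: [0.6256, -0.0586, 0.0222]
eef_rot: [-3.138, 0.063, -2.993]
ft_force: [-15.3, -0.6, 0.7]
gripper_width: -0.0
grip_force: 7.5
n 34 of 34 rms 0.0007 C [0.6817 0.0476 0.1294]
carrier dock xy [-60.5  -5.8] rel yaw 0.002 Lrear [-0.7 94.4] Rrear [  -0.2 -105.6]
L pad world [0.6091 0.141 ] start TCP [0.5744 0.1365]
R pad world [ 0.6354 -0.0613] start TCP [ 0.6007 -0.0658]
[ 0.62556764 -0.05865015  0.02212526] [-14.8749921   -0.62115518   0.82281723]
clock: 31.55
tool_pos: [0.609, -0.0607, 0.0261]
eef_rot: [-3.141, 0.088, -2.991]
ft_force: [-0.8, 0.3, 0.2]
gripper_width: -0.0
grip_force: 0.0
n 38 of 38 rms 0.0006 C [0.6816 0.0476 0.1269]
carrier dock xy [-60.6  -5.8] rel yaw -0.0 Lrear [-0.6 94.2] Rrear [  -0.6 -105.8]
L pad world [0.6092 0.1412] start TCP [0.5745 0.1368]
R pad world [ 0.635  -0.0612] start TCP [ 0.6003 -0.0656]
```

View pics/c2.png

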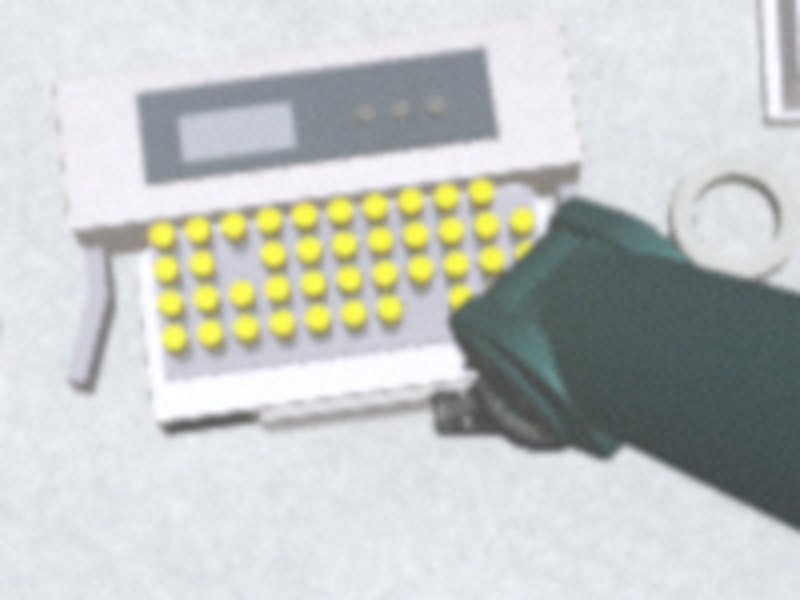

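The crop shows the carrier's rear tight along the dock front, from (150,235) to (550,190). Its fitted yaw matches the dock's, and the arm is clear. I'll back off a little more and hand in.

```bash
python3 -m handwheel '[[1.5,0,-0.3,0,0,0],[1.5,0,-0.5,0,0,0],[0,0,0,0,0,0],[0,0,0,0,0,0],[0,0,0,0,0,0]]'
python3 - <<'E'
from h import *
x=pose([.682,.048],.127);print(job_done())
E
```

```text
clock: 32.2
tool_pos: [0.5785, -0.0653, 0.0308]
eef_rot: [-3.141, 0.086, -2.992]
ft_force: [0.1, -0.7, 0.6]
gripper_width: 0.0003
grip_force: 0.0
n 41 of 41 rms 0.0006 C [0.6816 0.0476 0.1266]
carrier dock xy [-60.7  -5.7] rel yaw -0.0 Lrear [-0.6 94.2] Rrear [  -0.7 -105.8]
L pad world [0.6092 0.1412] start TCP [0.5744 0.1368]
R pad world [ 0.6349 -0.0611] start TCP [ 0.6002 -0.0656]
the job is handed in; nothing more can be done
None
```

I crept the carrier into the dock, pressed it home at about 16 N on the left and then about 15 N on the right, and handed the job in at about 32 s; both rear ends measured within about 1 mm of the contacts (dock position good to about 3 mm), and no verdict was returned.

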